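Clear the bottle away and shut the microwave door

TASK

The tall bottle standing in front of the open microwave is in the way of its door. Stand the bottle upright in the grey tray and let go of it, then push the microwave door fully shut, without slamming it, until it snaps home on its catch. Leave the jar, the mug and the screwdriver where they are.

Things in the scene. Friction and masses are not known exactly. Their poses are not given: they have to be found in the camera images.
- oven: White countertop microwave, fixed, 440 wide x 330 deep x 250 tall. Origin: centre of its underside, on the bench. x runs from front to back, y to the hinge side, z up. Cavity front and shut door's inner face at x = -165; door from y = 220 (hinge) to -78, fixed control panel y = -82 to -220, face at x = -195 (dials stand out 21 more).
- oven_door (a joint): Door opening angle, rad: 0 = shut and seated, grows as it opens; starts at 1.1 to 1.35. Door 0.9 kg, slight friction (0.08 N m, 0.3 N m s), stays where left. A sprung roller catch meets it at about 0.05 rad and takes about 9 N at door_push to pass; below about 0.02 rad it draws the door in to 0 and holds it. Left at 0.02 or more, it is not caught.
- door_hinge (a point): On the vertical hinge axis, in the plane of the door's inner face, 130 above the bench. Its frame turns with the door: z up, x = from outer to inner face, -y runs along the door from hinge to free edge; with the door shut it is parallel to the oven's frame.
- door_push (a point): Point on the outer face of the door, 200 from the hinge axis, 200 above the bench; same axes as door_hinge (push along +x). The door is a panel 296 wide, 30 thick, from 15 to 248 above the bench: inner face in the hinge plane, outer face 30 in front of it.
- door_handle (a point): Middle of the vertical bar handle (12 diameter, 120 long, 70 to 190 above the bench) near the free edge on the outer face, 275 from the hinge axis, its centre line 30 off the face; same axes as door_hinge.
- bottle: Tall white plastic bottle, about 0.4 kg, loose, 258 tall: round body 68 diameter up to 150, shoulder narrowing to 32 at 185, then a grey cylindrical cap 40 diameter from 200 to 258 above its base. Origin: centre of its base; z along its axis. It stands on the bench in front of the microwave, between the open door and the oven front, so it must be taken out round the free edge of the door.
- tray: Grey open tray fixed to the bench, 200 (its x) x 240 (its y), 35 tall, walls and floor 5 thick. Origin: centre of its underside.
- jar: Bystander: lidded jar standing on top of the oven, 70 diameter, 90 tall, origin at the centre of its base.
- mug: Bystander: white mug 80 diameter, 90 tall, origin at the centre of its base.
- screwdriver: Bystander: screwdriver lying on the bench, along its x axis.
Things that resemble listed ones, but are neither listed nor needed, are in the scene too. Of the things that look like the bottle, take the one that is nearest to the robot's base at the start.

How it is judged:
By the outcome, as a careful person would: the job done as asked, in the order asked, and still so for the second after the job is handed in, with the robot touching nothing.
It also fails if it takes over 61 s, if anything falls off the work surface, if the arm or the gripper's body presses on something with over 40 N, if the wrist force passes 120 N, or if a joint passes its speed limit or range.

ROBOT

A 6-joint arm with a two-finger parallel gripper is mounted at the origin on the work surface. World frame = base frame: x ahead of the robot, y to its left, z up, the work surface at z = 0. Lengths are in m, angles in degrees, forces in N, time in s.
With the tool pointing down it reaches from about 0.4 to 0.825 m from the base axis. Payload 7 kg.
Tool frame: the origin (TCP) lies midway between the tips of the shut fingers; the grasp point (between the pads) lies 19 mm behind it; z points along the fingers, y is the line along which they close (so a half turn about z gives the same grasp; the last joint's range is limited). The gripper opens to 88 mm and grips with 3 to 60 N. Pads are 19 mm wide; open, the fingers measure 130 mm over their backs; the gripper's body (78 mm by 193 mm) begins 47 mm behind the grasp point.
Start: joints at [-49.211, 20.546, 0.682, 0, -70.136, -16.507], TCP at [0.278, -0.615, 0.227] pointing down, gripper open.
Joint ranges: [-176.03, 176.03], [-82.01, 121.73], [-58.28, 71.71], [-173.87, 95.51], [-174.79, -0.11], [-173.66, 173.66]. Speed limits (degrees/s): [136.94, 136.94, 172.46, 180, 180, 180].

INTERFACE

Orientations are given as [roll, pitch, yaw] about the fixed x, y, z axes, in that order (R = Rz(yaw) Ry(pitch) Rx(roll)).
In Python, from plant import get_state, optics, order gives the robot as it stands. The module is installed in compiled form; this text tells all that it offers.
- The arm moves only by the tool send_rows, never from a script. Its argument "moves" is a list of rows, each an object with "slide": the shift along the tool's x, y, z as a fraction of full scale, a list of three; "turn": the turn about the tool's z as a fraction of full scale; "gripper": the opening, from 0 (shut) to 1 (fully open). A call has exactly 5 rows; each row is the pose to reach, as a shift and turn from the pose commanded when the call began, along the tool's axes at that moment; what a row does not reach only later rows make up. Full scale, the value 1, is 150 mm for a shift and 90 degrees for a turn. A row lasts 1/12 s, in which the tool goes at most 41.7 mm and 7.16 degrees, less where a joint would pass 70% of its speed; a pose out of reach is approached as far as the arm can. A call with a number of a shift or a turn outside -1 to 1 is refused whole. A call with a gripper value outside its range is refused whole. The fingers move at their own pace and stop on an object; "newtons" is the grip in N (left out, the last holds). Time passes only in rows, so rows that repeat a pose let the fingers close, or fill a call up. It gives the time, the measured TCP pose, the force, the opening and the grip force at its end, in the units of the state.
- get_state(): the state, without advancing time (a new reading comes with each control period).
- optics.capture(name): name is "side" or "top"; returns a dict with "img" (384x512x3 uint8, red, green, blue), "intrinsics" (3x3 intrinsics, pixels), "origin" and "attitude" of the camera in the world. Camera axes: x right, y down, z forward; pixel columns grow to the right and rows downward; lengths in m; the calibration is good to about 2 mm. A picture is of the moment at which its call begins. There is no depth.
- order.close_job(): hands the job in; it is judged then, once.
Trained networks look in the newest picture that a camera, given by its name, has taken for a name from the list of things; names that differ only in an ending like _2 or _b are one class to them, and where a whole thing is asked for, a point or a joint stands for the part that bears it (a point fixed in the world has none). Each returns a list of dicts, best first, with "p" (0 to 1); they miss things now and then, are a little off and sometimes report something else, mostly with a low value. They report only what shows in the picture. A call takes as long as a camera call. They do not tell look-alikes from the thing itself.
- optics.look_for(camera, name): "location" ([x, y, z] in m, in world coordinates, good to about 4 mm: the middle of the surface that is visible of it).
The state is a dict: "time_s": time; "joints": joint angles; "qd": joint speeds; "joint_torque": joint torques, N m; "tcp_pos": TCP position; "eef_rot": TCP orientation; "contact_force": force on the tool from outside, world axes, zero at the start; "moment": the same for the moment, N m; "gripper_width": finger opening in m; "gripper_force": force on a finger pad.
Only numpy, scipy, OpenCV 4.12 (cv2) and the standard library are available. Lean on these libraries where they do the work, as an engineer would, in place of code of your own. Each camera call takes 0.05 s, during which the arm holds its last target. There are 200 camera calls.

## Working session

There is one attempt and no reset: what is moved stays moved. The work goes in short steps, Python scripts to look and compute and a tool call to move; the robot and the scene stay as the last step left them, time stands still between calls to the robot, and variables do not carry over. Pictures are saved under pics/ and viewed, at most 10 in all, crops included, and the job is handed in when it is done.

Besides the shell and the picture viewer there is one more tool, called after "Request:" as name(argument=value, ...), one argument or row to a line, values as JSON. send_rows: Moves the arm, as the interface text tells. Shift numbers are shares of 150 mm and turn numbers shares of 90 degrees, none past 1 either way. Its arguments: {"type":"object","properties":{"moves":{"type":"array"},"newtons":{"type":"number"}},"required":["moves"]}

```bash
mkdir -p pics; python3 - <<'E'
from plant import get_state, optics
import cv2,numpy as np
s=get_state();print(s['time_s'],s['tcp_pos'],s['eef_rot'],s['gripper_width'])
for c in('side','top'):
    d=optics.capture(c);cv2.imwrite(f'pics/{c}0.png',cv2.cvtColor(d['img'],cv2.COLOR_RGB2BGR))
    print(c,np.round(d['intrinsics'],1).tolist(),np.round(d['origin'],3),np.round(d['attitude'],3).tolist())
    for n in('oven','oven_door','door_handle','bottle','tray','jar','mug','screwdriver'):
        print(n,[(round(r['p'],2),np.round(r['location'],3).tolist()) for r in optics.look_for(c,n)])
E
```

```text
0.0 [ 0.27734811 -0.61488866  0.22564835] [ 1.79909921e+02 -8.40525922e-03 -1.55723997e+02] 0.08727413208308553
side [[493.8, 0.0, 254.8], [0.0, 493.8, 192.2], [0.0, 0.0, 1.0]] [0.18  0.405 1.306] [-153.59, 0.321, -130.98]
oven [(0.76, [0.572, 0.374, 0.247])]
oven_door [(0.73, [0.449, 0.081, 0.242]), (0.39, [0.609, 0.116, 0.157])]
door_handle [(0.87, [0.451, 0.082, 0.249])]
bottle [(0.84, [0.753, 0.083, 0.154]), (0.68, [0.805, -0.183, 0.154])]
tray [(0.72, [0.472, -0.282, 0.005])]
jar [(0.71, [0.512, 0.398, 0.339])]
mug [(0.92, [0.77, -0.084, 0.051]), (0.58, [0.451, 0.083, 0.245])]
screwdriver []
top [[419.8, 0.0, 259.1], [0.0, 419.8, 191.5], [0.0, 0.0, 1.0]] [0.511 0.052 1.462] [-175.21, -0.978, -90.99]
oven [(0.7, [0.617, 0.356, 0.248])]
oven_door [(0.84, [0.465, 0.065, 0.247])]
door_handle []
bottle [(0.71, [0.616, 0.092, 0.173]), (0.61, [0.811, -0.188, 0.167])]
tray [(0.97, [0.474, -0.284, 0.007])]
jar [(0.66, [0.532, 0.379, 0.342])]
mug [(0.86, [0.78, -0.084, 0.028])]
screwdriver [(0.55, [0.727, -0.308, 0.019])]
```

View pics/side0.png

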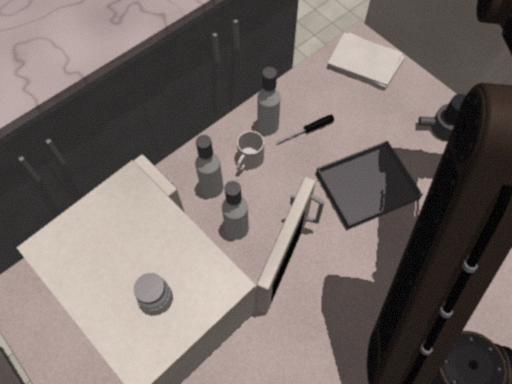

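View pics/top0.png

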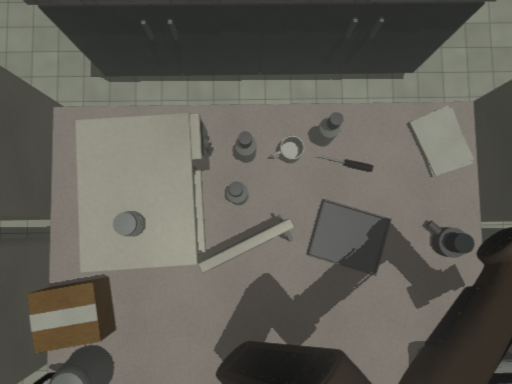

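Candidates for the bottle are three standing bottles in the side picture: (235,212) at about (0.62,0.09), (209,170) at about (0.75,0.08), and (268,105) at about (0.81,-0.19). The nearest to the base is (235,212), which is top (237,190), between the door and the oven front. I'll check it in a close crop.

```bash
cat > h.py <<'E'
import numpy as np,cv2
from scipy.spatial.transform import Rotation as R
from plant import get_state, optics
def cam(c):
    d=optics.capture(c);return d,np.array(d['intrinsics']),np.array(d['origin']),R.from_euler('xyz',d['attitude'],degrees=True).as_matrix()
def on(C,uv,z):
    d,K,o,A=C;r=A@np.linalg.inv(K)@np.array([uv[0],uv[1],1.]);return o+r*(z-o[2])/r[2]
def pix(C,p):
    d,K,o,A=C;q=K@(A.T@(np.array(p)-o));return q[:2]/q[2]
def save(C,n,x,y,w,h,f):
    cv2.imwrite(n,cv2.resize(cv2.cvtColor(C[0]['img'][y:y+h,x:x+w],cv2.COLOR_RGB2BGR),None,fx=f,fy=f,interpolation=cv2.INTER_CUBIC))
def st():
    s=get_state();print(round(s['time_s'],2),np.round(s['tcp_pos'],4),np.round(s['eef_rot'],2),'F',np.round(s['contact_force'],1),'w',round(s['gripper_width'],4),'g',round(s['gripper_force'],1))
    return s
E
python3 - <<'E'
from h import *
T=cam('top');S=cam('side')
save(T,'pics/t1.png',180,120,133,160,3.7) 
save(S,'pics/s1.png',170,120,170,200,3)
a=cv2.imread('pics/t1.png');b=cv2.imread('pics/s1.png')
h=max(a.shape[0],b.shape[0]);p=lambda i:cv2.copyMakeBorder(i,0,h-i.shape[0],0,0,cv2.BORDER_CONSTANT)
m=cv2.hconcat([p(a[:,:290*2]),p(b)]);m=m[:,:] ;print(m.shape)
cv2.imwrite('pics/c1.png',cv2.resize(m,None,fx=min(1,800/m.shape[1]),fy=min(1,800/m.shape[1])))
E
```

```text
(600, 1002, 3)
```

```bash
python3 - <<'E'
import cv2;from h import *
T=cam('top');save(T,'pics/t2.png',60,100,250,190,3)
E
```

```text
(no output)
```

View pics/c1.png

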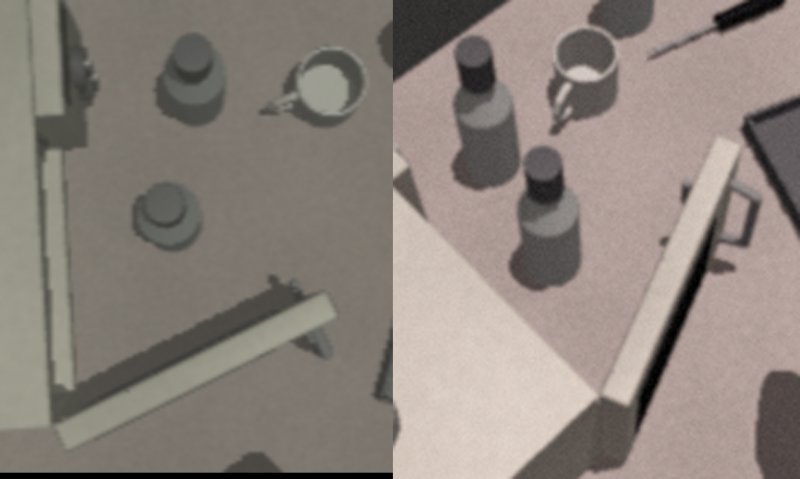

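View pics/t2.png

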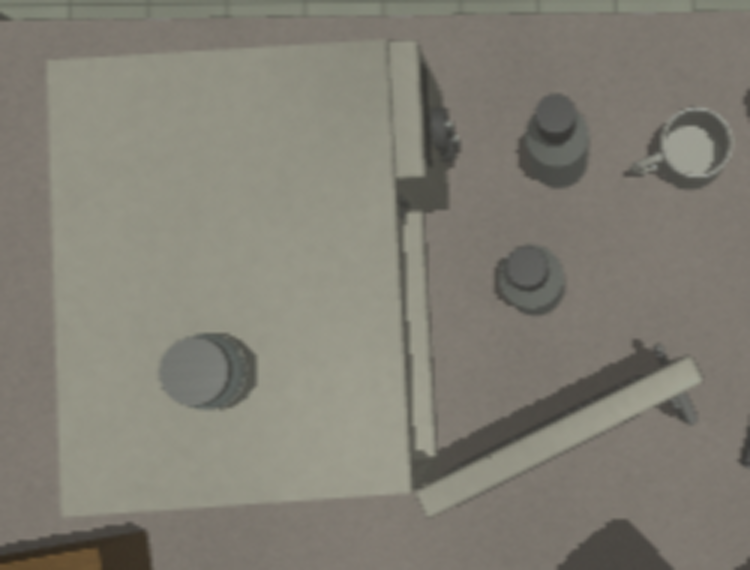

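The crop shows the chosen bottle alone between the door and the oven (cap top at about top (236,189), side (233,187)). Door free end is at about top (292,223), handle on its robot side.

```bash
python3 - <<'E'
from h import *
T=cam('top');S=cam('side')
f=lambda x,y:(x/3+60-.33,y/3+100-.33)
print('cap',on(T,f(528,267),.258),on(S,(232.6,186.8),.258))
c=[on(T,f(*p),.25)[:2] for p in((63,516),(412,492),(47,60),(388,42))]
print(np.round(c,4))
nl,nf,fl,ff=c
print('dep',np.linalg.norm(nf-nl),np.linalg.norm(ff-fl),'wid',np.linalg.norm(nf-ff),np.linalg.norm(nl-fl))
# Procrustes to the model (x,y)
M=np.array([[165,220],[-165,220],[165,-220],[-165,-220]])/1000;C=np.array(c)
mu=C.mean(0);H=M.T@(C-mu);th=np.arctan2(H[0,1]-H[1,0],H[0,0]+H[1,1]);Rm=np.array([[np.cos(th),-np.sin(th)],[np.sin(th),np.cos(th)]])
print('oven',mu,np.degrees(th),'resid',np.round(M@Rm.T+mu-C,4).tolist(),'hinge',Rm@[-.165,.22]+mu)
for n,p in(('fi',(690,357)),('fo',(703,380)),('hi',(415,490)),('ho',(430,516))):print(n,np.round(on(T,f(*p),.248),4))
for n,p in(('fi',(723,137)),('fo',(740,150))):print(n,np.round(on(S,((p[0]-393)/2.395+170,p[1]/2.395+120),.248),4))
print(st()['joints'])
E
```

```text
cap [0.62112259 0.09685494 0.258     ] [0.62259078 0.09812495 0.258     ]
[[0.3927 0.5387]
 [0.409  0.21  ]
 [0.8314 0.562 ]
 [0.845  0.2312]]
dep 0.3291613220207493 0.33109828755466836 wid 0.436568566570573 0.4392435755271197
oven [0.61953431 0.38548136] 92.80214025643843 resid [[-0.001, 0.0008], [-0.0011, -0.0], [-0.0002, -0.001], [0.0023, 0.0002]] hinge [0.40786373 0.20992349]
fi [ 0.5325 -0.0576  0.248 ]
fo [ 0.5102 -0.0696  0.248 ]
hi [0.4107 0.2074 0.248 ]
ho [0.3859 0.1933 0.248 ]
fi [ 0.5268 -0.059   0.248 ]
fo [ 0.5048 -0.0617  0.248 ]
1.15 [ 0.2776 -0.6153  0.2266] [ 180.     -0.   -155.72] F [ 0.7 -0.  -0.3] w 0.0873 g 0.0
[-4.92108317e+01  2.05450562e+01  6.82339411e-01  5.68853148e-05
 -7.01375338e+01 -1.65070020e+01]
```

Request:
send_rows(
  moves=[
    {"slide":[-0.1,0.08,-0.2],"turn":0,"gripper":1},
    {"slide":[-0.26,0.22,-0.4],"turn":0,"gripper":1},
    {"slide":[-0.44,0.37,-0.6],"turn":0,"gripper":1},
    {"slide":[-0.62,0.52,-0.73],"turn":0,"gripper":1},
    {"slide":[-0.81,0.68,-0.73],"turn":0,"gripper":1},
  ],
)

```text
time_s: 1.57
tcp_pos: [0.3473, -0.473, 0.3407]
eef_rot: [-179.6, 0.1, -155.8]
contact_force: [2.2, -0.0, -0.2]
gripper_width: 0.0877
gripper_force: 0.0
```

Request:
send_rows(
  moves=[
    {"slide":[-0.2,0.16,0],"turn":0,"gripper":1},
    {"slide":[-0.4,0.32,0],"turn":0,"gripper":1},
    {"slide":[-0.6,0.5,0],"turn":0,"gripper":1},
    {"slide":[-0.8,0.66,0],"turn":0,"gripper":1},
    {"slide":[-1,0.83,0],"turn":0,"gripper":1},
  ],
)

```text
time_s: 1.98
tcp_pos: [0.4323, -0.2955, 0.3364]
eef_rot: [-180.0, 0.0, -155.7]
contact_force: [0.2, -0.3, 0.1]
gripper_width: 0.0875
gripper_force: 0.0
```

Request:
send_rows(
  moves=[
    {"slide":[-0.2,0.16,0],"turn":0,"gripper":1},
    {"slide":[-0.4,0.32,0],"turn":0,"gripper":1},
    {"slide":[-0.6,0.5,0],"turn":0,"gripper":1},
    {"slide":[-0.8,0.66,0],"turn":0,"gripper":1},
    {"slide":[-1,0.83,0],"turn":0,"gripper":1},
  ],
)

```text
time_s: 2.4
tcp_pos: [0.5179, -0.1201, 0.3366]
eef_rot: [-180.0, 0.1, -155.7]
contact_force: [0.6, -1.8, 0.6]
gripper_width: 0.0875
gripper_force: 0.0
```

Request:
send_rows(
  moves=[
    {"slide":[-0.2,0.17,0],"turn":0,"gripper":1},
    {"slide":[-0.4,0.34,0],"turn":0,"gripper":1},
    {"slide":[-0.6,0.52,0],"turn":0,"gripper":1},
    {"slide":[-0.8,0.7,0],"turn":0,"gripper":1},
    {"slide":[-0.9,0.85,0],"turn":0,"gripper":1},
  ],
)

```text
time_s: 2.82
tcp_pos: [0.5894, 0.0527, 0.3354]
eef_rot: [180.0, -0.0, -155.7]
contact_force: [0.0, -0.4, -0.6]
gripper_width: 0.0875
gripper_force: 0.0
```

```bash
cat >> h.py <<'E'
def rel(p,yaw=None):
    s=st();A=R.from_euler('xyz',s['eef_rot'],degrees=True).as_matrix()
    print('slide',np.round(A.T@(np.array(p)-s['tcp_pos'])/.15,3),'' if yaw is None else np.round(-(yaw-s['eef_rot'][2])/90,3))
E
python3 - <<'E'
from h import *
rel([.622,.0975,.221])
E
```

```text
2.82 [0.5894 0.0527 0.3354] [ 1.8000e+02 -2.0000e-02 -1.5566e+02] F [ 0.  -0.4 -0.6] w 0.0875 g 0.0
slide [-0.321  0.182  0.763]
```

Request:
send_rows(
  moves=[
    {"slide":[-0.16,0.09,0],"turn":0,"gripper":1},
    {"slide":[-0.32,0.18,0.1],"turn":0,"gripper":1},
    {"slide":[-0.32,0.18,0.2],"turn":0,"gripper":1},
    {"slide":[-0.32,0.18,0.3],"turn":0,"gripper":1},
    {"slide":[-0.32,0.18,0.3],"turn":0,"gripper":1},
  ],
)

```text
time_s: 3.23
tcp_pos: [0.6193, 0.0945, 0.2873]
eef_rot: [179.9, -0.3, -155.7]
contact_force: [-0.3, -0.6, -0.1]
gripper_width: 0.0875
gripper_force: 0.0
```

```bash
python3 - <<'E'
from h import *
rel([.622,.0975,.221])
S=cam('side');save(S,'pics/s3.png',150,100,200,150,4)
E
```

```text
3.23 [0.6193 0.0945 0.2873] [ 179.94   -0.31 -155.69] F [-0.3 -0.6 -0.1] w 0.0875 g 0.0
slide [-0.027  0.01   0.442]
```

View pics/s3.png

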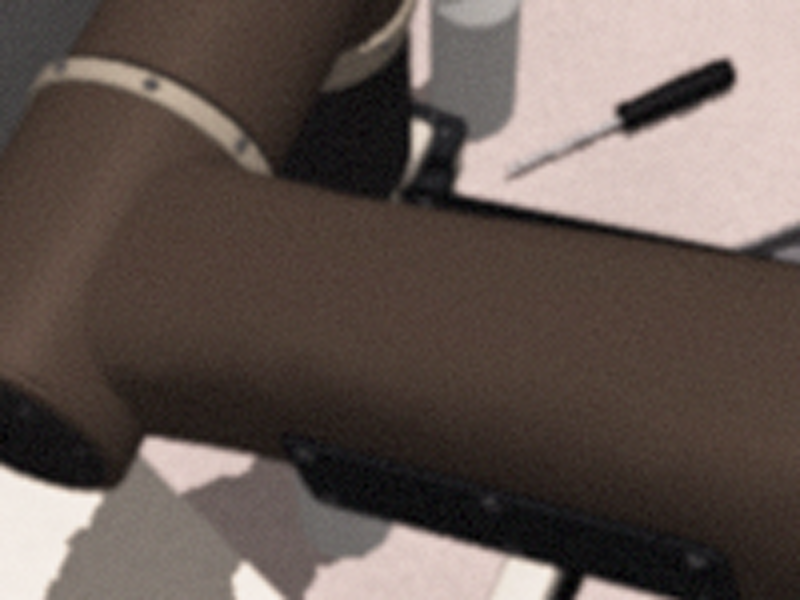

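The arm hides the cap here; the bystander screwdriver and bottle are undisturbed. The measurement agreed in two cameras, so I'm descending.

Request:
send_rows(
  moves=[
    {"slide":[-0.02,0.01,0.1],"turn":0,"gripper":1},
    {"slide":[-0.02,0.01,0.2],"turn":0,"gripper":1},
    {"slide":[-0.02,0.01,0.3],"turn":0,"gripper":1},
    {"slide":[-0.02,0.01,0.4],"turn":0,"gripper":1},
    {"slide":[-0.02,0.01,0.44],"turn":0,"gripper":1},
  ],
)

```text
time_s: 3.7
tcp_pos: [0.6224, 0.0962, 0.2245]
eef_rot: [180.0, -0.0, -155.8]
contact_force: [-0.0, 0.2, -0.4]
gripper_width: 0.0876
gripper_force: 0.0
```

Request:
send_rows(
  moves=[
    {"slide":[0,0,0],"turn":0,"gripper":0.6},
    {"slide":[0,0,0],"turn":0,"gripper":0.3},
    {"slide":[0,0,0],"turn":0,"gripper":0.3},
    {"slide":[0,0,0],"turn":0,"gripper":0.3},
    {"slide":[0,0,0],"turn":0,"gripper":0.3},
  ],
  newtons=25,
)

```text
time_s: 4.12
tcp_pos: [0.6232, 0.0968, 0.2261]
eef_rot: [-180.0, 0.1, -155.7]
contact_force: [-0.5, -0.5, -0.5]
gripper_width: 0.0599
gripper_force: 0.0
```

Request:
send_rows(
  moves=[
    {"slide":[0,0,0.04],"turn":0,"gripper":0.3},
    {"slide":[0,0,0.04],"turn":0,"gripper":0.3},
    {"slide":[0,0,0.04],"turn":0,"gripper":0.3},
    {"slide":[0,0,0.04],"turn":0,"gripper":0.3},
    {"slide":[0,0,0.04],"turn":0,"gripper":0.3},
  ],
  newtons=25,
)

```text
time_s: 4.53
tcp_pos: [0.6225, 0.0967, 0.2185]
eef_rot: [180.0, -0.1, -155.7]
contact_force: [0.8, 0.2, -3.2]
gripper_width: 0.0394
gripper_force: 25.0
```

Request:
send_rows(
  moves=[
    {"slide":[0,0,0],"turn":0,"gripper":0.2},
    {"slide":[0,0,0],"turn":0,"gripper":0.2},
    {"slide":[0,0,0],"turn":0,"gripper":0.2},
    {"slide":[0,0,0],"turn":0,"gripper":0.2},
    {"slide":[0,0,0],"turn":0,"gripper":0.2},
  ],
  newtons=25,
)

```text
time_s: 4.95
tcp_pos: [0.6226, 0.0966, 0.2187]
eef_rot: [180.0, -0.0, -155.7]
contact_force: [0.3, -0.3, -5.1]
gripper_width: 0.0393
gripper_force: 25.0
```

Request:
send_rows(
  moves=[
    {"slide":[0,0,-0.06],"turn":0,"gripper":0.2},
    {"slide":[0,0,-0.15],"turn":0,"gripper":0.2},
    {"slide":[0,0,-0.26],"turn":0,"gripper":0.2},
    {"slide":[0,0,-0.37],"turn":0,"gripper":0.2},
    {"slide":[0,0,-0.47],"turn":0,"gripper":0.2},
  ],
  newtons=30,
)

```text
time_s: 5.37
tcp_pos: [0.6229, 0.0966, 0.2913]
eef_rot: [-180.0, 0.0, -155.7]
contact_force: [-0.5, 0.2, -5.2]
gripper_width: 0.0396
gripper_force: 30.0
```

```bash
python3 - <<'E'
from h import *
rel([.632,-.13,.289]);rel([.474,-.284,.289])
T=cam('top')
# tray corners for pose
im=T[0]['img'];print([np.round(pix(T,p),0).tolist() for p in([.474,-.284,.035],[.622,.097,.07])])
save(T,'pics/t4.png',180,110,230,170,3.4)
E
```

```text
5.37 [0.6229 0.0966 0.2913] [-1.7998e+02  4.0000e-02 -1.5571e+02] F [-0.5  0.2 -5.2] w 0.0396 g 30.0
slide [ 0.566 -1.402  0.016] 
5.37 [0.6229 0.0966 0.2913] [-1.7998e+02  4.0000e-02 -1.5571e+02] F [-0.5  0.2 -5.2] w 0.0396 g 30.0
slide [ 1.948 -1.904  0.015] 
[[351.0, 236.0], [238.0, 194.0]]
```

View pics/t4.png

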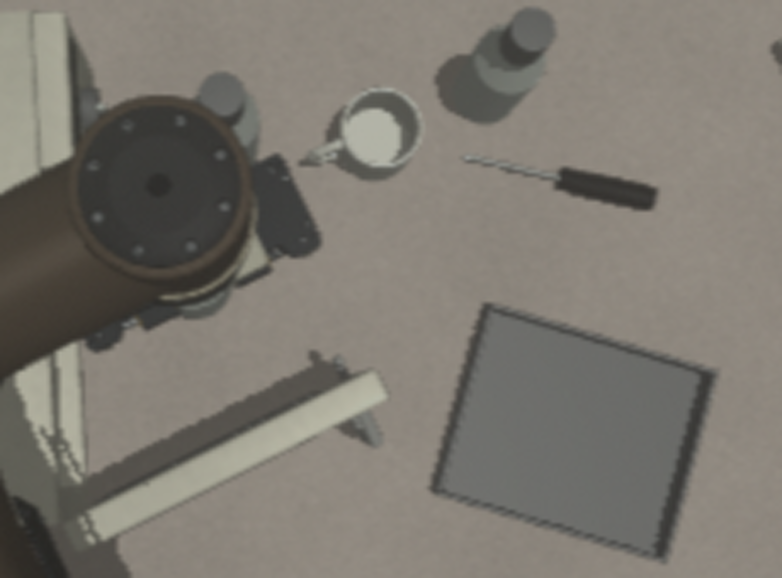

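The tray is centred at about crop (573,432), which matches (0.474,-0.284). The bottle is held and the door is untouched.

Request:
send_rows(
  moves=[
    {"slide":[0.04,-0.1,0],"turn":0,"gripper":0.2},
    {"slide":[0.1,-0.24,0],"turn":0,"gripper":0.2},
    {"slide":[0.16,-0.4,0],"turn":0,"gripper":0.2},
    {"slide":[0.22,-0.56,0],"turn":0,"gripper":0.2},
    {"slide":[0.28,-0.72,0],"turn":0,"gripper":0.2},
  ],
)

```text
time_s: 5.83
tcp_pos: [0.6285, -0.0204, 0.2891]
eef_rot: [180.0, -0.0, -155.7]
contact_force: [-0.4, -0.1, -4.4]
gripper_width: 0.0395
gripper_force: 30.0
```

Request:
send_rows(
  moves=[
    {"slide":[0.06,-0.16,0],"turn":0,"gripper":0.2},
    {"slide":[0.12,-0.32,0],"turn":0,"gripper":0.2},
    {"slide":[0.18,-0.46,0],"turn":0,"gripper":0.2},
    {"slide":[0.24,-0.58,0],"turn":0,"gripper":0.2},
    {"slide":[0.29,-0.68,0],"turn":0,"gripper":0.2},
  ],
)

```text
time_s: 6.25
tcp_pos: [0.6306, -0.1319, 0.2889]
eef_rot: [180.0, -0.1, -155.8]
contact_force: [-0.2, -0.5, -5.2]
gripper_width: 0.0396
gripper_force: 30.0
```

Request:
send_rows(
  moves=[
    {"slide":[0.1,-0.05,0],"turn":0,"gripper":0.2},
    {"slide":[0.24,-0.1,0],"turn":0,"gripper":0.2},
    {"slide":[0.4,-0.16,0],"turn":0,"gripper":0.2},
    {"slide":[0.56,-0.22,0],"turn":0,"gripper":0.2},
    {"slide":[0.72,-0.28,0],"turn":0,"gripper":0.2},
  ],
)

```text
time_s: 6.67
tcp_pos: [0.5484, -0.2134, 0.2891]
eef_rot: [180.0, -0.0, -155.7]
contact_force: [1.0, 0.1, -4.5]
gripper_width: 0.0395
gripper_force: 30.0
```

Request:
send_rows(
  moves=[
    {"slide":[0.16,-0.06,0],"turn":0,"gripper":0.2},
    {"slide":[0.32,-0.12,0],"turn":0,"gripper":0.2},
    {"slide":[0.46,-0.18,0],"turn":0,"gripper":0.2},
    {"slide":[0.58,-0.23,0],"turn":0,"gripper":0.2},
    {"slide":[0.67,-0.26,0],"turn":0,"gripper":0.2},
  ],
)

```text
time_s: 7.08
tcp_pos: [0.4725, -0.2906, 0.2894]
eef_rot: [180.0, -0.0, -155.8]
contact_force: [0.1, 0.1, -5.4]
gripper_width: 0.0395
gripper_force: 30.0
```

Request:
send_rows(
  moves=[
    {"slide":[0,0,0],"turn":0,"gripper":0.2},
    {"slide":[0,0,0.1],"turn":0,"gripper":0.2},
    {"slide":[0,0,0.2],"turn":0,"gripper":0.2},
    {"slide":[0,0,0.27],"turn":0,"gripper":0.2},
    {"slide":[0,0,0.3],"turn":0,"gripper":0.2},
  ],
)

```text
time_s: 7.5
tcp_pos: [0.4736, -0.2889, 0.2426]
eef_rot: [179.9, -0.1, -155.7]
contact_force: [-0.7, -0.7, -5.4]
gripper_width: 0.0396
gripper_force: 30.0
```

```bash
python3 - <<'E'
from h import *
rel([.474,-.287,.2235])
S=cam('side');save(S,'pics/s5.png',260,80,200,150,3)
E
```

```text
7.5 [ 0.4736 -0.2889  0.2426] [ 1.7988e+02 -1.0000e-01 -1.5572e+02] F [-0.7 -0.7 -5.4] w 0.0396 g 30.0
slide [-0.008  0.01   0.127]
```

View pics/s5.png

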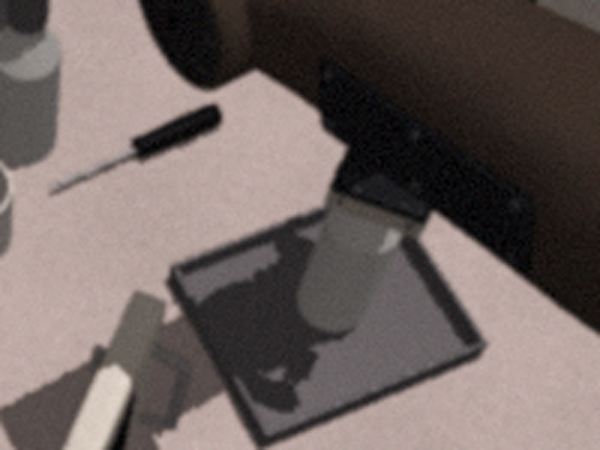

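The bottle hangs upright inside the tray walls (base at about crop (325,325)). I'm lowering it the last 19 mm.

Request:
send_rows(
  moves=[
    {"slide":[0,0,0.04],"turn":0,"gripper":0.2},
    {"slide":[0,0,0.07],"turn":0,"gripper":0.2},
    {"slide":[0,0,0.09],"turn":0,"gripper":0.2},
    {"slide":[0,0,0.11],"turn":0,"gripper":0.2},
    {"slide":[0,0,0.11],"turn":0,"gripper":0.2},
  ],
)

```text
time_s: 7.97
tcp_pos: [0.4743, -0.2894, 0.2276]
eef_rot: [180.0, -0.0, -155.7]
contact_force: [0.5, -0.1, -5.2]
gripper_width: 0.0396
gripper_force: 30.0
```

Request:
send_rows(
  moves=[
    {"slide":[0,0,0.006],"turn":0,"gripper":0.2},
    {"slide":[0,0,0.012],"turn":0,"gripper":0.2},
    {"slide":[0,0,0.018],"turn":0,"gripper":0.2},
    {"slide":[0,0,0.018],"turn":0,"gripper":0.2},
    {"slide":[0,0,0.018],"turn":0,"gripper":0.2},
  ],
)

```text
time_s: 8.38
tcp_pos: [0.4745, -0.2895, 0.2254]
eef_rot: [-180.0, 0.0, -155.7]
contact_force: [0.8, -0.3, -4.8]
gripper_width: 0.0395
gripper_force: 30.0
```

Request:
send_rows(
  moves=[
    {"slide":[0,0,0.006],"turn":0,"gripper":0.2},
    {"slide":[0,0,0.012],"turn":0,"gripper":0.2},
    {"slide":[0,0,0.014],"turn":0,"gripper":0.2},
    {"slide":[0,0,0.014],"turn":0,"gripper":0.2},
    {"slide":[0,0,0.014],"turn":0,"gripper":0.2},
  ],
)

```text
time_s: 8.8
tcp_pos: [0.4746, -0.2895, 0.2235]
eef_rot: [-180.0, 0.0, -155.7]
contact_force: [-0.0, 0.2, -2.5]
gripper_width: 0.0395
gripper_force: 30.0
```

Floor contact is showing, since the weight has gone from 5 to 2.5 N. A touch lower, then release gently.

Request:
send_rows(
  moves=[
    {"slide":[0,0,0.005],"turn":0,"gripper":0.2},
    {"slide":[0,0,0.005],"turn":0,"gripper":0.45},
    {"slide":[0,0,0.005],"turn":0,"gripper":0.5},
    {"slide":[0,0,0.005],"turn":0,"gripper":0.7},
    {"slide":[0,0,0.005],"turn":0,"gripper":1},
  ],
)

```text
time_s: 9.22
tcp_pos: [0.4747, -0.2896, 0.2226]
eef_rot: [-180.0, 0.0, -155.7]
contact_force: [0.3, -0.4, -0.6]
gripper_width: 0.0519
gripper_force: 0.0
```

Request:
send_rows(
  moves=[
    {"slide":[0,0,0],"turn":0,"gripper":1},
    {"slide":[0,0,0],"turn":0,"gripper":1},
    {"slide":[0,0,-0.1],"turn":0,"gripper":1},
    {"slide":[0,0,-0.3],"turn":0,"gripper":1},
    {"slide":[0,0,-0.5],"turn":0,"gripper":1},
  ],
)

```text
time_s: 9.63
tcp_pos: [0.4738, -0.2893, 0.2974]
eef_rot: [179.9, -0.1, -155.7]
contact_force: [0.8, 0.1, 0.5]
gripper_width: 0.0844
gripper_force: 0.0
```

Request:
send_rows(
  moves=[
    {"slide":[0,0,-0.1],"turn":0,"gripper":1},
    {"slide":[0,0,-0.2],"turn":0,"gripper":1},
    {"slide":[0,0,-0.3],"turn":0,"gripper":1},
    {"slide":[0,0,-0.3],"turn":0,"gripper":0},
    {"slide":[0,0,-0.3],"turn":0,"gripper":0},
  ],
)

```text
time_s: 10.05
tcp_pos: [0.4748, -0.2896, 0.3432]
eef_rot: [-179.9, 0.1, -155.7]
contact_force: [0.8, 0.3, -0.0]
gripper_width: 0.0794
gripper_force: 0.0
```

```bash
cat >> h.py <<'E'
H=np.array([.408,.210]);Y0=2.8
def door(th,off,rho=.215,z=.208):
    f=np.radians(Y0-th);u=np.array([np.cos(f),np.sin(f)]);n=np.array([u[1],-u[0]])
    return [*(H+rho*u+(.03+off)*n),z],Y0-th-90
def plan(*a):
    s=st();A=R.from_euler('xyz',s['eef_rot'],degrees=True).as_matrix()
    for th,off,*z in a:
        p,y=door(th,off,*([.215]+z if z else []))
        print(th,np.round(p,3),'slide',np.round(A.T@(np.array(p)-s['tcp_pos'])/.15,3),'turn',round(-(y-s['eef_rot'][2])/90,3))
E
python3 - <<'E'
from h import *
T=cam('top')
print([(round(r['p'],2),np.round(r['location'],3).tolist()) for r in optics.look_for('top','bottle')])
plan((68.3,.045,.34),(68.3,.045,.208),(68.3,.012,.208))
E
```

```text
[(0.95, [0.814, -0.185, 0.164]), (0.85, [0.758, 0.07, 0.169])]
10.15 [ 0.4742 -0.2893  0.3417] [ 1.7995e+02 -3.0000e-02 -1.5572e+02] F [-0.1 -0.1 -0.8] w 0.0719 g 0.0
68.3 [ 0.429 -0.017  0.34 ] slide [-0.472  1.78   0.013] turn -0.002
68.3 [ 0.429 -0.017  0.208] slide [-0.472  1.78   0.893] turn -0.002
68.3 [ 0.459 -0.003  0.208] slide [-0.692  1.781  0.892] turn -0.002
```

Request:
send_rows(
  moves=[
    {"slide":[-0.04,0.15,0],"turn":0,"gripper":0},
    {"slide":[-0.09,0.33,0],"turn":0,"gripper":0},
    {"slide":[-0.14,0.52,0],"turn":0,"gripper":0},
    {"slide":[-0.19,0.71,0],"turn":0,"gripper":0},
    {"slide":[-0.24,0.9,0],"turn":0,"gripper":0},
  ],
)

```text
time_s: 10.57
tcp_pos: [0.451, -0.1505, 0.3414]
eef_rot: [180.0, -0.1, -155.8]
contact_force: [0.6, 0.4, 0.4]
gripper_width: 0.0384
gripper_force: 0.0
```

Request:
send_rows(
  moves=[
    {"slide":[-0.05,0.2,0],"turn":0,"gripper":0},
    {"slide":[-0.1,0.4,0],"turn":0,"gripper":0},
    {"slide":[-0.16,0.6,0],"turn":0,"gripper":0},
    {"slide":[-0.2,0.76,0],"turn":0,"gripper":0},
    {"slide":[-0.23,0.88,0],"turn":0,"gripper":0},
  ],
)

```text
time_s: 10.98
tcp_pos: [0.4281, -0.0155, 0.3418]
eef_rot: [180.0, -0.0, -155.7]
contact_force: [1.0, 0.2, 0.1]
gripper_width: 0.0052
gripper_force: 0.0
```

```bash
python3 - <<'E'
from h import *
T=cam('top')
print([(round(r['p'],2),np.round(r['location'],3).tolist()) for r in optics.look_for('top','bottle')])
plan((68.3,.045,.34),(68.3,.045,.208),(68.3,.012,.208))
save(T,'pics/t6.png',180,110,230,170,3.4)
E
```

```text
[(0.92, [0.477, -0.273, 0.172]), (0.74, [0.758, 0.069, 0.165]), (0.64, [0.815, -0.188, 0.164])]
11.08 [ 0.4283 -0.0152  0.3419] [ 1.7997e+02 -3.0000e-02 -1.5555e+02] F [ 0.4 -0.2  1.4] w 0.0012 g 0.0
68.3 [ 0.429 -0.017  0.34 ] slide [ 0.    -0.011  0.012] turn -0.001
68.3 [ 0.429 -0.017  0.208] slide [-0.    -0.012  0.892] turn -0.001
68.3 [ 0.459 -0.003  0.208] slide [-0.22  -0.011  0.892] turn -0.001
```

View pics/t6.png

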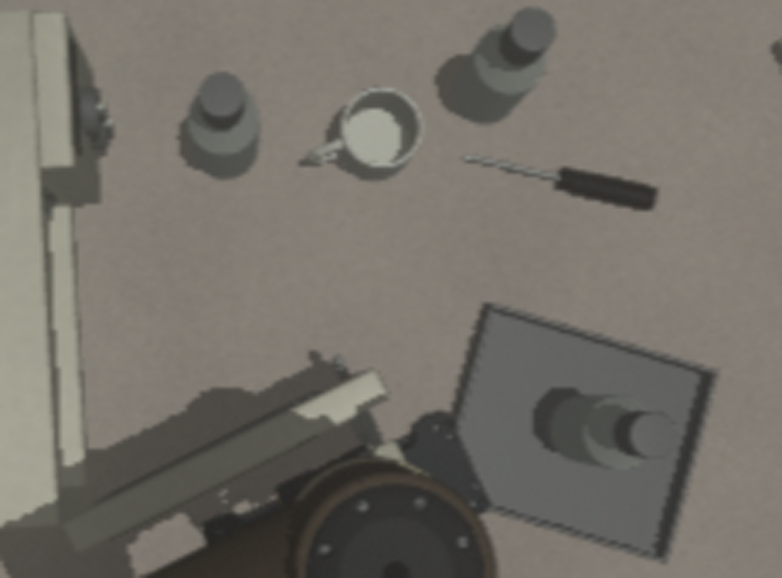

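The bottle stands upright in the tray (body at about crop (615,432)), and the bystanders are unmoved. I'm lowering the shut fingers outside the door.

Request:
send_rows(
  moves=[
    {"slide":[0,-0.01,0.2],"turn":0,"gripper":0},
    {"slide":[0,-0.01,0.4],"turn":0,"gripper":0},
    {"slide":[0,-0.01,0.6],"turn":0,"gripper":0},
    {"slide":[0,-0.01,0.78],"turn":0,"gripper":0},
    {"slide":[0,-0.01,0.89],"turn":0,"gripper":0},
  ],
)

```text
time_s: 11.5
tcp_pos: [0.4277, -0.0194, 0.2056]
eef_rot: [180.0, -0.2, -155.8]
contact_force: [-1.0, 0.2, -0.8]
gripper_width: 0.0003
gripper_force: 0.0
```

Request:
send_rows(
  moves=[
    {"slide":[-0.04,0,0],"turn":0,"gripper":0},
    {"slide":[-0.09,0,0],"turn":0,"gripper":0},
    {"slide":[-0.14,0,0],"turn":0,"gripper":0},
    {"slide":[-0.19,0,0],"turn":0,"gripper":0},
    {"slide":[-0.22,0,0],"turn":0,"gripper":0},
  ],
)

```text
time_s: 11.92
tcp_pos: [0.4616, -0.0043, 0.21]
eef_rot: [-180.0, 0.1, -155.7]
contact_force: [0.5, 0.2, 0.7]
gripper_width: 0.0007
gripper_force: 0.0
```

```bash
python3 - <<'E'
from h import *
plan((68.3,.012,.208),*[(68.3-5*i,.012,.208) for i in range(1,6)])
E
```

```text
11.92 [ 0.4616 -0.0043  0.21  ] [-1.7998e+02  1.1000e-01 -1.5571e+02] F [0.5 0.2 0.7] w 0.0007 g 0.0
68.3 [ 0.459 -0.003  0.208] slide [0.013 0.014 0.013] turn -0.002
63.3 [0.477 0.002 0.208] slide [-0.113 -0.004  0.014] turn -0.058
58.3 [0.495 0.009 0.208] slide [-0.241 -0.011  0.014] turn -0.113
53.3 [0.512 0.017 0.208] slide [-0.368 -0.008  0.014] turn -0.169
48.3 [0.529 0.027 0.208] slide [-0.495  0.007  0.014] turn -0.225
43.3 [0.544 0.038 0.208] slide [-0.619  0.033  0.015] turn -0.28
```

Request:
send_rows(
  moves=[
    {"slide":[-0.05,0,0.01],"turn":-0.028,"gripper":0},
    {"slide":[-0.11,0,0.01],"turn":-0.056,"gripper":0},
    {"slide":[-0.17,-0.01,0.01],"turn":-0.084,"gripper":0},
    {"slide":[-0.24,-0.01,0.01],"turn":-0.113,"gripper":0},
    {"slide":[-0.3,-0.01,0.01],"turn":-0.14,"gripper":0},
  ],
)

```text
time_s: 12.33
tcp_pos: [0.5023, 0.0125, 0.2081]
eef_rot: [-180.0, 0.0, -143.0]
contact_force: [-1.9, -0.7, 0.4]
gripper_width: 0.0007
gripper_force: 0.5
```

```bash
python3 - <<'E'
from h import *
plan(*[(55.8-4*i,.012,.208) for i in range(0,6)])
E
```

```text
12.33 [0.5023 0.0125 0.2081] [-1.7998e+02  2.0000e-02 -1.4299e+02] F [-1.9 -0.7  0.4] w 0.0007 g 0.5
55.8 [0.504 0.013 0.208] slide [-0.011 -0.003  0.001] turn 0.0
51.8 [0.517 0.02  0.208] slide [-0.111 -0.019  0.001] turn -0.044
47.8 [0.53  0.028 0.208] slide [-0.213 -0.028  0.001] turn -0.089
43.8 [0.543 0.037 0.208] slide [-0.315 -0.03   0.001] turn -0.133
39.8 [0.554 0.047 0.208] slide [-0.416 -0.025  0.001] turn -0.178
35.8 [0.565 0.058 0.208] slide [-0.518 -0.013  0.001] turn -0.222
```

Request:
send_rows(
  moves=[
    {"slide":[-0.08,-0.01,0],"turn":-0.033,"gripper":0},
    {"slide":[-0.16,-0.02,0],"turn":-0.067,"gripper":0},
    {"slide":[-0.24,-0.03,0],"turn":-0.1,"gripper":0},
    {"slide":[-0.31,-0.03,0],"turn":-0.133,"gripper":0},
    {"slide":[-0.39,-0.03,0],"turn":-0.167,"gripper":0},
  ],
)

```text
time_s: 12.75
tcp_pos: [0.5515, 0.0439, 0.2079]
eef_rot: [-180.0, -0.0, -128.0]
contact_force: [-0.5, -0.7, 0.6]
gripper_width: 0.0003
gripper_force: 0.5
```

Request:
send_rows(
  moves=[
    {"slide":[-0.08,-0.01,0],"turn":-0.033,"gripper":0},
    {"slide":[-0.15,-0.02,0],"turn":-0.067,"gripper":0},
    {"slide":[-0.23,-0.03,0],"turn":-0.1,"gripper":0},
    {"slide":[-0.3,-0.03,0],"turn":-0.133,"gripper":0},
    {"slide":[-0.38,-0.03,0],"turn":-0.167,"gripper":0},
  ],
)

```text
time_s: 13.17
tcp_pos: [0.5902, 0.0861, 0.2079]
eef_rot: [-180.0, -0.0, -112.9]
contact_force: [-1.1, -1.0, 0.3]
gripper_width: 0.0005
gripper_force: 0.5
```

```bash
python3 - <<'E'
from h import *
plan(*[(25.8-3*i,.012,.208) for i in range(0,6)])
T=cam('top');save(T,'pics/t7.png',150,110,200,170,3)
E
```

```text
13.17 [0.5902 0.0861 0.2079] [-1.7999e+02 -1.0000e-02 -1.1293e+02] F [-1.1 -1.   0.3] w 0.0005 g 0.5
25.8 [0.589 0.087 0.208] slide [-0.006  0.008 -0.   ] turn 0.001
22.8 [0.596 0.097 0.208] slide [-0.081 -0.005 -0.   ] turn -0.033
19.8 [0.601 0.107 0.208] slide [-0.157 -0.014 -0.   ] turn -0.066
16.8 [0.606 0.117 0.208] slide [-0.233 -0.019 -0.   ] turn -0.099
13.8 [0.611 0.128 0.208] slide [-0.31 -0.02 -0.  ] turn -0.133
10.8 [0.615 0.138 0.208] slide [-0.386 -0.017 -0.   ] turn -0.166
```

View pics/t7.png

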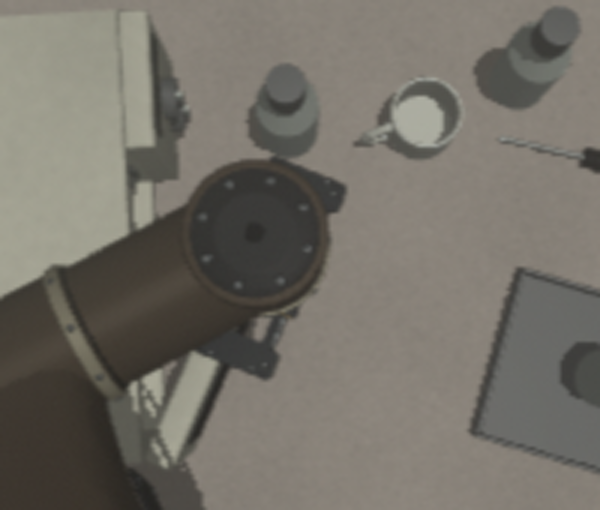

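The door follows the fingers (edge at about crop (190,400)) and clears the look-alike bottle. I'm continuing more slowly.

Request:
send_rows(
  moves=[
    {"slide":[-0.06,0,0],"turn":-0.025,"gripper":0},
    {"slide":[-0.12,-0.01,0],"turn":-0.05,"gripper":0},
    {"slide":[-0.18,-0.01,0],"turn":-0.075,"gripper":0},
    {"slide":[-0.24,-0.02,0],"turn":-0.1,"gripper":0},
    {"slide":[-0.29,-0.02,0],"turn":-0.125,"gripper":0},
  ],
)

```text
time_s: 13.63
tcp_pos: [0.61, 0.1251, 0.2079]
eef_rot: [-180.0, 0.0, -101.7]
contact_force: [0.2, -1.4, -0.6]
gripper_width: 0.0004
gripper_force: 0.5
```

Request:
send_rows(
  moves=[
    {"slide":[-0.04,0,0],"turn":-0.016,"gripper":0},
    {"slide":[-0.08,-0.01,0],"turn":-0.033,"gripper":0},
    {"slide":[-0.12,-0.01,0],"turn":-0.05,"gripper":0},
    {"slide":[-0.15,-0.02,0],"turn":-0.065,"gripper":0},
    {"slide":[-0.18,-0.02,0],"turn":-0.08,"gripper":0},
  ],
)

```text
time_s: 14.05
tcp_pos: [0.618, 0.1509, 0.2076]
eef_rot: [-180.0, 0.0, -94.5]
contact_force: [0.8, -1.3, -0.0]
gripper_width: 0.0002
gripper_force: 0.4
```

```bash
python3 - <<'E'
from h import *
plan(*[(a,.012,.208) for a in (8,6,4,3,2,1,0)])
E
```

```text
14.05 [0.618  0.1509 0.2076] [-179.99    0.    -94.5 ] F [ 0.8 -1.3 -0. ] w 0.0002 g 0.4
8 [0.618 0.149 0.208] slide [ 0.014 -0.003 -0.003] turn 0.008
6 [0.62  0.156 0.208] slide [-0.036 -0.013 -0.003] turn -0.014
4 [0.622 0.164 0.208] slide [-0.086 -0.02  -0.003] turn -0.037
3 [0.623 0.167 0.208] slide [-0.111 -0.024 -0.003] turn -0.048
2 [0.624 0.171 0.208] slide [-0.137 -0.026 -0.003] turn -0.059
1 [0.624 0.175 0.208] slide [-0.162 -0.029 -0.003] turn -0.07
0 [0.625 0.179 0.208] slide [-0.188 -0.031 -0.003] turn -0.081
```

Now slowly into the catch.

Request:
send_rows(
  moves=[
    {"slide":[-0.02,0,0],"turn":-0.01,"gripper":0},
    {"slide":[-0.035,-0.01,0],"turn":-0.02,"gripper":0},
    {"slide":[-0.05,-0.01,0],"turn":-0.028,"gripper":0},
    {"slide":[-0.065,-0.015,0],"turn":-0.036,"gripper":0},
    {"slide":[-0.08,-0.02,0],"turn":-0.044,"gripper":0},
  ],
)

```text
time_s: 14.47
tcp_pos: [0.6216, 0.1623, 0.2075]
eef_rot: [180.0, 0.0, -90.6]
contact_force: [-0.1, -0.5, 0.7]
gripper_width: 0.0004
gripper_force: 0.2
```

Request:
send_rows(
  moves=[
    {"slide":[-0.01,0,0],"turn":-0.006,"gripper":0},
    {"slide":[-0.02,0,0],"turn":-0.012,"gripper":0},
    {"slide":[-0.03,0,0],"turn":-0.018,"gripper":0},
    {"slide":[-0.04,-0.01,0],"turn":-0.024,"gripper":0},
    {"slide":[-0.05,-0.01,0],"turn":-0.03,"gripper":0},
  ],
)

```text
time_s: 14.88
tcp_pos: [0.6234, 0.1698, 0.2075]
eef_rot: [-180.0, -0.0, -87.9]
contact_force: [0.4, 0.1, -0.5]
gripper_width: 0.0003
gripper_force: 0.2
```

Request:
send_rows(
  moves=[
    {"slide":[-0.01,0,0],"turn":0,"gripper":0},
    {"slide":[-0.02,0,0],"turn":0,"gripper":0},
    {"slide":[-0.03,0,0],"turn":0,"gripper":0},
    {"slide":[-0.035,0,0],"turn":0,"gripper":0},
    {"slide":[-0.04,0,0],"turn":0,"gripper":0},
  ],
)

```text
time_s: 15.3
tcp_pos: [0.6236, 0.174, 0.2076]
eef_rot: [-180.0, -0.1, -88.0]
contact_force: [4.8, -7.4, -0.8]
gripper_width: 0.0006
gripper_force: 3.9
```

```bash
python3 - <<'E'
from h import *
plan((2,.012,.208),(0,.012,.208))
T=cam('top');save(T,'pics/t8.png',160,120,160,120,5)
E
```

```text
15.3 [0.6236 0.174  0.2076] [-1.7998e+02 -1.4000e-01 -8.8010e+01] F [ 4.8 -7.4 -0.8] w 0.0006 g 3.9
2 [0.624 0.171 0.208] slide [ 0.02   0.001 -0.003] turn 0.013
0 [0.625 0.179 0.208] slide [-0.03  -0.009 -0.003] turn -0.009
```

At the catch (7-9 N). I'm pressing through in small steps.

Request:
send_rows(
  moves=[
    {"slide":[-0.006,0,0],"turn":0,"gripper":0},
    {"slide":[-0.012,0,0],"turn":0,"gripper":0},
    {"slide":[-0.018,0,0],"turn":0,"gripper":0},
    {"slide":[-0.024,0,0],"turn":0,"gripper":0},
    {"slide":[-0.03,0,0],"turn":0,"gripper":0},
  ],
)

```text
time_s: 15.77
tcp_pos: [0.6228, 0.1804, 0.2075]
eef_rot: [180.0, 0.0, -88.0]
contact_force: [0.1, 0.7, 0.4]
gripper_width: -0.0
gripper_force: 0.0
```

Request:
send_rows(
  moves=[
    {"slide":[-0.006,0,0],"turn":0,"gripper":0},
    {"slide":[-0.012,0,0],"turn":0,"gripper":0},
    {"slide":[-0.018,0,0],"turn":0,"gripper":0},
    {"slide":[-0.024,0,0],"turn":0,"gripper":0},
    {"slide":[-0.024,0,0],"turn":0,"gripper":0},
  ],
)

```text
time_s: 16.18
tcp_pos: [0.6226, 0.182, 0.2075]
eef_rot: [179.9, -0.2, -88.0]
contact_force: [1.5, -8.6, 1.0]
gripper_width: 0.0006
gripper_force: 4.2
```

Request:
send_rows(
  moves=[
    {"slide":[0.05,0,0],"turn":0,"gripper":0},
    {"slide":[0.12,0,0],"turn":0,"gripper":0},
    {"slide":[0.25,0,0],"turn":0,"gripper":0},
    {"slide":[0.4,0,-0.1],"turn":0,"gripper":0},
    {"slide":[0.4,0,-0.3],"turn":0,"gripper":0},
  ],
)

```text
time_s: 16.6
tcp_pos: [0.6226, 0.1203, 0.2492]
eef_rot: [179.6, -0.1, -88.1]
contact_force: [-0.5, 0.6, -0.7]
gripper_width: 0.0007
gripper_force: 0.0
```

Request:
send_rows(
  moves=[
    {"slide":[0,0.1,-0.25],"turn":0,"gripper":0},
    {"slide":[0.1,0.2,-0.5],"turn":0,"gripper":0},
    {"slide":[0.3,0.3,-0.7],"turn":0,"gripper":0},
    {"slide":[0.5,0.35,-0.7],"turn":0,"gripper":0},
    {"slide":[0.7,0.4,-0.7],"turn":0,"gripper":0},
  ],
)

```text
time_s: 17.02
tcp_pos: [0.5686, 0.0157, 0.3609]
eef_rot: [-179.7, 0.1, -87.9]
contact_force: [1.4, -0.2, -0.9]
gripper_width: 0.0002
gripper_force: 0.0
```

Request:
send_rows(
  moves=[
    {"slide":[0.2,0.1,0],"turn":0,"gripper":0},
    {"slide":[0.4,0.1,0],"turn":0,"gripper":0},
    {"slide":[0.6,0.1,0],"turn":0,"gripper":0},
    {"slide":[0.7,0.1,0],"turn":0,"gripper":0},
    {"slide":[0.7,0.1,0],"turn":0,"gripper":0},
  ],
)

```text
time_s: 17.43
tcp_pos: [0.557, -0.0916, 0.3577]
eef_rot: [-180.0, 0.0, -88.1]
contact_force: [0.5, 0.8, -0.8]
gripper_width: 0.0003
gripper_force: 0.0
```

```bash
python3 - <<'E'
from h import *
st();T=cam('top');save(T,'pics/t9.png',130,110,266,180,3)
for th in (0,3):
    f=np.radians(Y0-th);u=np.array([np.cos(f),np.sin(f)]);n=np.array([u[1],-u[0]])
    print(th,[np.round((pix(T,[*(H+r*u+.03*n),.248])-[130,110])*3,0).tolist() for r in(.0,.296)])
E
```

```text
17.43 [ 0.557  -0.0916  0.3577] [-1.7996e+02  1.0000e-02 -8.8100e+01] F [ 0.5  0.8 -0.8] w 0.0003 g 0.0
0 [[233.0, 460.0], [216.0, 152.0]]
3 [[233.0, 461.0], [232.0, 153.0]]
```

View pics/t9.png

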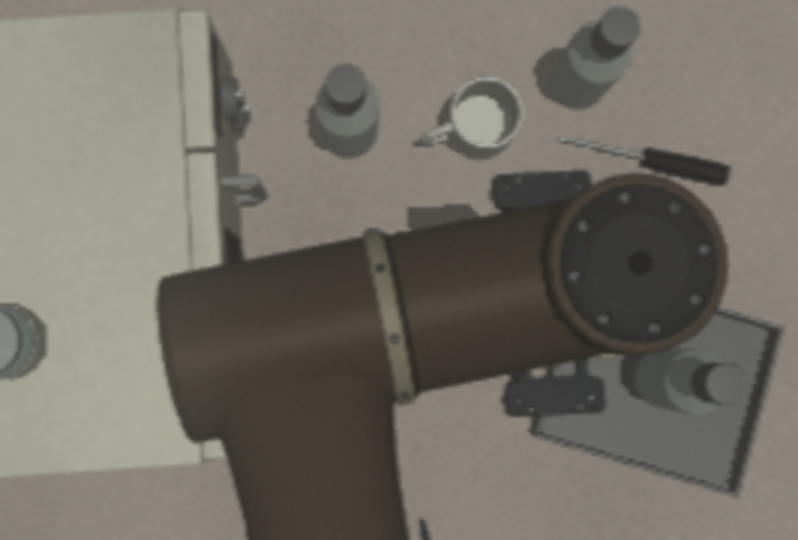

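The door's free edge is at crop (215,152), matching the 0° prediction of (216,152), and it is flush with the control panel. The bottle is upright in the tray, the bystanders are in place, and the robot is clear of everything.

```bash
python3 -c "
from plant import order
print(order.close_job())"
```

```text
the job is handed in; nothing more can be done
None
```

The bottle stands upright and released in the grey tray, and the microwave door is shut and snapped onto its catch. The jar, mug and screwdriver were left alone, and the job was handed in at about 17.5 s.

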